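Touch off a brass bush and zero the rear-marked dial

ROBOT

A 7-joint arm with a two-finger parallel gripper is mounted at the origin on a cart in front of the work surface, level with it; the furniture and walls round the work are solid. World frame = base frame: x ahead of the robot, y to its left, z up, the work surface at z = 0. Lengths are in m, angles in rad, forces in N, time in s.
With the tool pointing down it reaches from about 0.35 to 0.9 m from the base axis. Payload 8.1 kg.
Tool frame: the origin (TCP) lies on the centre line of the jaws, within the pads' length; the fingertips stand 19 mm ahead of it and the grasp point (between the pads) is the TCP (arm.tip_reach is the distance from the TCP to the fingertips, in m); z points along the fingers, y is the line along which they close (so a half turn about z gives the same grasp; the last joint's range is limited). The gripper opens to 92 mm and grips with 3 to 60 N. Pads are 19 mm wide; open, the fingers measure 130 mm over their backs; the gripper's body (75 mm by 190 mm) begins 47 mm behind the grasp point.
Start: joints at [-1.332, 0.434, 0.025, 1.573, -0.012, 1.134, -0.075], TCP at [0.21, 0.589, 0.246] pointing down, gripper open.
Joint ranges: [-2.62, 2.62], [-0.44, 2.09], [-1.27, 1.32], [0.08, 2.57], [-1.32, 4.46], [0.12, 2], [-2.74, 2.74]. Speed limits (rad/s): [2.22, 2.22, 3.01, 3.01, 3.14, 3.14, 3.14].

INTERFACE

Orientations are given as a rotation vector (axis times angle).
In Python, from cell import arm gives the robot as it stands.
- The arm moves only by the tool arm_command, never from a script. Its argument "targets" is a list that holds one entry, the list of rows, each a list of 6 numbers: the shift along the tool's x, y, z in m, then the turn, a rotation vector about the tool's x, y, z in rad. A call has 1 to 10 rows; each row shifts and turns the commanded pose from where the row before left it, along the tool's axes as they then stand; what a row does not reach is not made up. A row lasts 1/8 s, in which the tool goes at most 62.5 mm and 10.7 degrees, less where a joint would pass 70% of its speed; a pose out of reach is approached as far as the arm can. A call with a gripper value outside its range is refused whole. "jaw" is the finger opening in m, from 0 to 0.0918, set as the call begins (left out, the last holds). The fingers move at their own pace and stop on an object; "newtons" is the grip in N (left out, the last holds). Time passes only in rows, so rows that do not move let the fingers close. It gives the time, the measured TCP pose, the force, the opening and the grip force at its end, in the units of the state.
- arm.observe(): the state, without advancing time (a new reading comes with each control period).
- arm.get_image(name): name is "side" or "top" or "wrist"; returns a dict with "pixels" (400x640x3 uint8, red, green, blue), "z_map" (400x640 float32, m along the optical axis (not along the pixel's ray), 0 where there is no reading), "fx", "fy", "cx", "cy" (pixels), "xyz" and "rotation" of the camera in the world; the wrist camera has in their place "T_tool_cam" (4x4, takes a point from camera to tool coordinates, whose origin is the TCP and whose axes are the flange's). Camera axes: x right, y down, z forward; pixel columns grow to the right and rows downward; lengths in m; the calibration is good to about 2 mm. A picture is of the moment at which its call begins: read the wrist's pose just before it.
- arm.sign_off(): hands the job in; it is judged then, once.
The state is a dict: "clock": time; "joints": joint angles; "dq": joint speeds; "joint_efforts": joint torques, N m; "position": TCP position; "ee_rot": TCP orientation; "force": force on the tool from outside, world axes, zero at the start; "ft_torque": the same for the moment, N m; "width": opening from 0.0 (shut) to 1.0 (fully open); "gripper_force": force on a finger pad.
Only numpy, scipy, OpenCV 4.12 (cv2) and the standard library are available. Lean on these libraries where they do the work, as an engineer would, in place of code of your own. Each camera call takes 0.05 s, during which the arm holds its last target. There are 200 camera calls.

TASK

Touch off the brass bush in the blue gauge: turn the black knob clockwise (seen from above) until the plunger has pushed the bush against the stop screw and presses it with about 10 N (feel for it: the screw is set differently each time, and more than 20 N spoils the bush). Then, leaving the knob as it is, turn the silver dial ring under it until the red pointer on its far rim stands exactly in line with the white index blade at the back of the gauge, and let go. Do not touch the bush or the plunger with the gripper, and leave the loose parts round the gauge alone.

Things in the scene. Friction and masses are not known exactly. Their poses are not given: they have to be found in the camera images.
- gauge: blue touch-off gauge fixed to the bench. Origin: on the vertical axis of knob and dial, at bench height. +x points to the index post (far side; 12 mm wide, 56 mm high, 38 to 52 mm from the axis), -y (robot's right) along the slide with carriage, plunger, bush and stop screw, all below 37 mm and beyond 60 mm from the axis. Base plate 14 mm thick, x -43 to +55, y -158 to +52 mm
- knob_centre (a point): centre of the black fluted knob: round, upright, 42 mm diameter, 26 mm high (60 to 86 mm above the bench), on the gauge's vertical axis; grasped from above. The frame turns with the knob, z up
- handwheel: the knob as a mechanism (origin on its axis at bench height): clockwise from above drives the plunger out, 14 mm per rad, 1.9 rad at most from the start; it stays where it is left. Turning it freely takes a steady 0.30 N m; each newton on the plunger adds 0.014 N m (10 N: 0.14 N m). The bush meets the stop screw 0.3 to 1.0 rad from the start
- dial_centre (a point): centre of the silver dial ring: round, 60 mm diameter, 38 to 54 mm above the bench, on the same axis, 6 mm below the knob; free beside it down to the base plate (14 mm). It rides on the knob's shaft: it goes round with the knob, and slips against it at 0.05 N m when turned by itself, either way, the knob standing still. Frame: x towards its red pointer, z up
- pointer_tip (a point): outer end of the red pointer, 3 mm wide, 45 to 55 mm above the bench, sticking 7 mm out of the dial's rim; 37 mm from the axis. At the start it stands between 0.2 rad anticlockwise (from above) and 0.1 rad clockwise of the index; turning the knob carries it clockwise, to 0.2 to 1.5 rad past the index
- index_mark (a point): inner end of the white index blade, 2.5 mm wide, on the post at the back of the gauge: 38.5 mm from the axis along the gauge's +x, 50 mm above the bench; fixed. A black line tops the post
- plunger: steel plunger in the dark carriage on the slide, face 18 x 16 mm, 17 to 33 mm above the bench. Origin on the knob's axis at bench height at the start, moving along the gauge's -y with the plunger; the face is 95 mm further to -y. Sprung at 4 N per mm, no preload: once the bush meets the stop screw every 0.1 rad of the knob adds 5.6 N
- bush: brass bush, 18 mm diameter, 22 mm high, loose, upright on the base plate between plunger and stop screw; origin at the centre of its underside. The stop screw at the end of the slide stands anywhere within 10 mm, unreported
- shaft_mid (a point): bystander: stepped steel shaft standing on its end, 17 mm diameter, 80 mm high; half-way up
- ring_mid (a point): bystander: steel ring lying flat, 36 mm diameter, 12 mm high; its centre. Behind and left of it stand tall fixed things (sort boxes, bowl feeder, a slanting white column near x 0.3 to 0.5, y 0.5 to 0.7): keep the arm drawn in while swinging to the gauge
- plug_mid (a point): bystander: plug gauge with black grip, lying, 122 mm long, 15 mm high; its centre
- long_bush_mid (a point): bystander: steel bush standing, 26 mm diameter, 45 mm high; half-way up

How it is judged:
On the way, in this order (a step that is already met when the one before it is completed fails the run):
1. the plunger presses the bush against the stop screw with 5 to 15 N (contact force between bush and plunger between 5 and 15 N), for 0.3 s.
2. the red pointer stands within 3 mm sideways of the index line, the bush still pressed with 5 to 15 N (all of step 1 and y of pointer_tip in the frame of gauge between -0.003 and 0.003 m and x of pointer_tip in the frame of gauge above 0.03 m), for 0.3 s.
At the end, for the whole second after the job is handed in: The bush stands upright and at rest, pressed by the plunger with 5 to 15 N, and the red pointer on the dial's far rim stands within 3 mm sideways of the middle of the index (all of step 2 and angle between bush's own z axis and vertical below 0.1 rad and linear speed of bush below 0.01 m/s); the robot touches nothing.
It fails at once if the plunger presses the bush with more than 20 N (contact force between bush and plunger above 20 N).
It fails at once if the gripper touches the bush or the plunger (contact force between any of the arm, the fingers and bush above 1 N or contact force between any of the arm, the fingers and plunger above 1 N).
It fails at once if a loose part beside the gauge is moved by more than 20 mm (distance of any of shaft_mid, ring_mid, plug_mid, long_bush_mid from where it was at the start of the episode above 0.02 m).
It also fails if it takes over 64 s, if anything falls off the work surface, if the arm or the gripper's body presses on something with over 40 N, if the wrist force passes 120 N, or if a joint passes its speed limit or range.

## Working session

There is one attempt and no reset: what is moved stays moved. The work goes in short steps, Python scripts to look and compute and a tool call to move; the robot and the scene stay as the last step left them, time stands still between calls to the robot, and variables do not carry over. Pictures are saved under pics/ and viewed, at most 10 in all, crops included, and the job is handed in when it is done.

Besides the shell and the picture viewer there is one more tool, called after ">>>" as name([rows], argument=value, ...), one row to a line, values as JSON. arm_command: Moves the arm, as the interface text tells. Its arguments: {"type":"object","properties":{"targets":{"type":"array","items":{"type":"array","items":{"type":"array","items":{"type":"number"}}}},"jaw":{"type":"number"},"newtons":{"type":"number"}},"required":["targets"]}

```bash
ls; mkdir -p pics
python3 - <<'E'
from cell import arm
import cv2,numpy as np
s=arm.observe();print(s)
for n in("top","side"):
    d=arm.get_image(n);cv2.imwrite(f"pics/{n}0.png",d["pixels"][:,:,::-1]);np.savez(f"{n}0.npz",**d)
    print(n,d["fx"],d["fy"],d["cx"],d["cy"],d["xyz"],d["rotation"])
E
```

```text
pics
{'clock': 0.0, 'joints': array([-1.33163299,  0.43520318,  0.02496697,  1.57405004, -0.01158597,
        1.13401082, -0.07509055]), 'dq': array([-0.00156548, -0.00082116, -0.00117658, -0.0012766 , -0.00046521,
        0.0007873 , -0.00083494]), 'joint_efforts': array([-1.21688154e-03, -6.67844367e+01,  9.84194018e-01, -3.14463794e+01,
       -6.07051374e-02,  4.24821989e-02,  1.85726058e-04]), 'position': array([0.20936411, 0.58840008, 0.24497539]), 'ee_rot': array([-5.34287593e-01, -3.09571200e+00,  2.39154769e-03]), 'force': array([-0.90434101, -0.06312097, -0.36657738]), 'ft_torque': array([-2.24466794e-05,  2.68916931e-02,  5.49599842e-03]), 'gripper_force': 0.0, 'width': 1.0005681812298042}
top 393.55522326308824 393.55522326308824 315.0073441841464 200.54380944500915 [ 0.452516   -0.02216819  1.06377143] [-2.19913282  2.15080086 -0.11490138]
side 453.2148964656033 453.2148964656033 321.99290741663384 199.59749134702344 [0.24263118 0.43356556 0.92024565] [-0.75895849  2.75627914 -0.8473671 ]
```

View pics/top0.png

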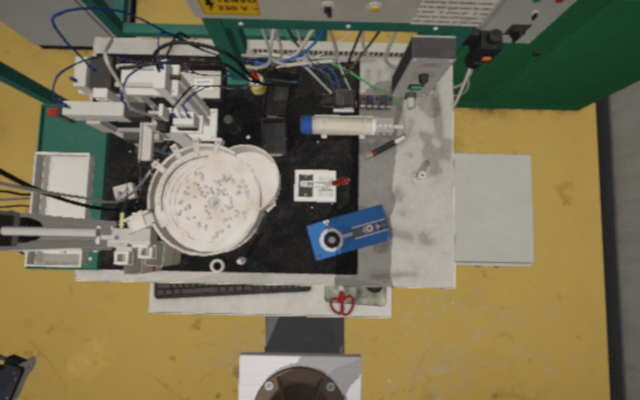

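View pics/side0.png

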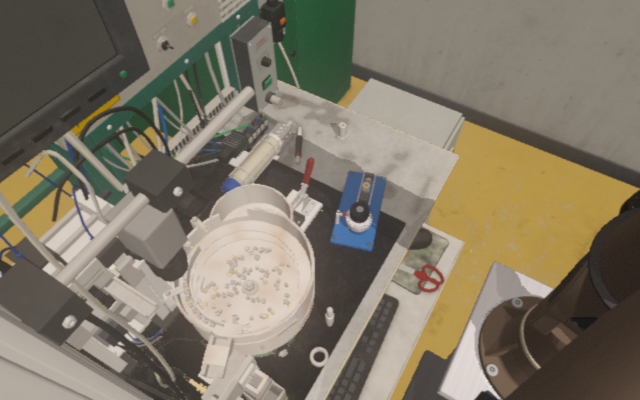

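The top view shows the knob at (332,239), with the slide running right and slightly up and the blue plate around it. In the side view the knob is at (358,212) and the pointer side at about (340,216). Next I measure both.

```bash
cat > h.py <<'E'
import numpy as np,cv2
from scipy.spatial.transform import Rotation as R
def pose(d,s=None):
    if "xyz" in d: return R.from_rotvec(d["rotation"]).as_matrix(),np.array(d["xyz"])
    T=d["T_tool_cam"];Rt=R.from_rotvec(s["ee_rot"]).as_matrix()
    return Rt@T[:3,:3],Rt@T[:3,3]+s["position"]
def ray(d,u,v,s=None):
    Rm,o=pose(d,s);return o,Rm@np.array([(u-d["cx"])/d["fx"],(v-d["cy"])/d["fy"],1.])
def onplane(d,u,v,z,s=None):
    o,r=ray(d,u,v,s);return o+r*(z-o[2])/r[2]
def cross(a,b):
    (o1,r1),(o2,r2)=a,b;A=np.c_[r1,-r2];t=np.linalg.lstsq(A,o2-o1,rcond=None)[0]
    p,q=o1+r1*t[0],o2+r2*t[1];return (p+q)/2,np.linalg.norm(p-q)
def cloud(d,s=None):
    Rm,o=pose(d,s);v,u=np.mgrid[:400,:640];z=d["z_map"]
    return np.stack([(u-d["cx"])/d["fx"]*z,(v-d["cy"])/d["fy"]*z,z],-1)@Rm.T+o
E
python3 - <<'E'
from h import *
D={n:dict(np.load(n+"0.npz")) for n in("top","side")}
rs=[]
for n,(cu,cv) in dict(top=(332,239),side=(358,212)).items():
    d=D[n];hsv=cv2.cvtColor(d["pixels"],cv2.COLOR_RGB2HSV);W=cloud(d)
    blue=cv2.inRange(hsv,(100,140,60),(120,255,255));m=np.zeros_like(blue);m[cv-60:cv+60,cu-60:cu+70]=1
    blue*=m
    c=max(cv2.findContours(blue,0,2)[0],key=cv2.contourArea);rect=cv2.minAreaRect(c)
    print(n,"plate corners",[onplane(d,*p,.014).round(4) for p in cv2.boxPoints(rect)])
    print(" plate height",np.median(W[blue>0][:,2]))
    dk=((hsv[...,2]<70)&(np.hypot(*(np.mgrid[:400,:640]-np.array([cv,cu])[:,None,None]))<16)).astype(np.uint8)
    k,l,st,ce=cv2.connectedComponentsWithStats(dk);i=l[cv,cu];print(" knob px",ce[i],st[i])
    w=W[l==i];print(" knob z pct",np.percentile(w[:,2],[5,50,90]),np.median(w[w[:,2]>.08],0))
    t=(l==i)&(W[...,2]>.078);vv,uu=np.nonzero(t);p=uu.mean(),vv.mean();print(" top px",p,onplane(d,*p,.086));rs.append(ray(d,*p))
print(cross(*rs))
E
```

```text
top plate corners [array([ 0.4904, -0.0042,  0.014 ]), array([ 0.5531, -0.2037,  0.014 ]), array([ 0.4561, -0.2326,  0.014 ]), array([ 0.3946, -0.0345,  0.014 ])]
 plate height 0.013806599624438975
 knob px [319.49359045 199.47950897] [     0      0    640    400 255868]
 knob z pct [-0.87452025 -0.12625541  0.25031522] [0.68871537 0.21821156 0.26577313]
 top px (np.float64(229.30020800096932), np.float64(127.1885336941376)) [0.730419   0.19262308 0.086     ]
side plate corners [array([0.464 , 0.0014, 0.014 ]), array([ 0.4914, -0.0498,  0.014 ]), array([ 0.4176, -0.09  ,  0.014 ]), array([ 0.3926, -0.0376,  0.014 ])]
 plate height 0.015599312331819548
 knob px [319.46106565 199.4880411 ] [     0      0    640    400 255751]
 knob z pct [-0.86799992  0.00368441  0.72786841] [0.45582345 0.32120331 0.45533584]
 top px (np.float64(210.89083936086868), np.float64(219.04296099258477)) [0.71678668 0.11430154 0.086     ]
(array([0.68066389, 0.15971515, 0.18910733]), np.float64(0.043164873673039825))
```

Run:
```python
from h import *
D={n:dict(np.load(n+"0.npz")) for n in("top","side")}
O=np.array([.452,-.0705]);rs=[]
for n,d in D.items():
    W=cloud(d);r=np.hypot(*(W[...,:2]-O).transpose(2,0,1))
    t=(r<.035)&(W[...,2]>.079)&(W[...,2]<.1)
    print(n,t.sum(),"z",np.median(W[t][:,2]))
    (u,v),rad=cv2.minEnclosingCircle(np.argwhere(t)[:,::-1].astype(np.float32))
    vv,uu=np.nonzero(t);p=uu.mean(),vv.mean();print(p,(u,v),rad,onplane(d,*p,.086),np.ptp(W[t][:,0]),np.ptp(W[t][:,1]))
    rs.append(ray(d,*p))
    # red pointer, white
    hsv=cv2.cvtColor(d["pixels"],cv2.COLOR_RGB2HSV)
    red=((hsv[...,0]<8)|(hsv[...,0]>172))&(hsv[...,1]>120)&(hsv[...,2]>80)&(r<.07)
    print("red px",red.sum(),np.argwhere(red).mean(0)[::-1] if red.any() else None, [onplane(d,u,v,.05).round(4) for v,u in np.argwhere(red)][:6])
print(cross(*rs))
for n,d in D.items():
    c={'top':(332,239),'side':(358,212)}[n]
    cr=d["pixels"][c[1]-35:c[1]+35,c[0]-35:c[0]+65];cv2.imwrite(f"pics/{n}c.png",cv2.resize(cr,None,fx=4,fy=4,interpolation=2)[:,:,::-1])
a,b=[cv2.imread(f"pics/{n}c.png") for n in D];cv2.imwrite("pics/c.png",np.vstack([a,b]))
```

```text
top 232 z 0.08593440510130407
(np.float64(331.9913793103448), np.float64(239.39224137931035)) (332.125, 239.5) 8.761699676513672 [ 0.45277512 -0.07300549  0.086     ] 0.04227325030164941 0.039963903649376936
red px 2 [292.5 151.5] [array([0.8821, 0.1328, 0.05  ]), array([ 0.4843, -0.0641,  0.05  ])]
side 276 z 0.08737196550319865
(np.float64(358.7789855072464), np.float64(210.1485507246377)) (358.747314453125, 210.34945678710938) 9.840383529663086 [ 0.45245735 -0.06948164  0.086     ] 0.04329829637211602 0.042758792150789926
red px 6 [344.  213.5] [array([ 0.4887, -0.066 ,  0.05  ]), array([ 0.4868, -0.0672,  0.05  ]), array([ 0.4848, -0.0684,  0.05  ]), array([ 0.4874, -0.0637,  0.05  ]), array([ 0.4854, -0.0648,  0.05  ]), array([ 0.4835, -0.066 ,  0.05  ])]
(array([ 0.45330992, -0.07304749,  0.08050228]), np.float64(0.0011726167451124184))
```

View pics/c.png

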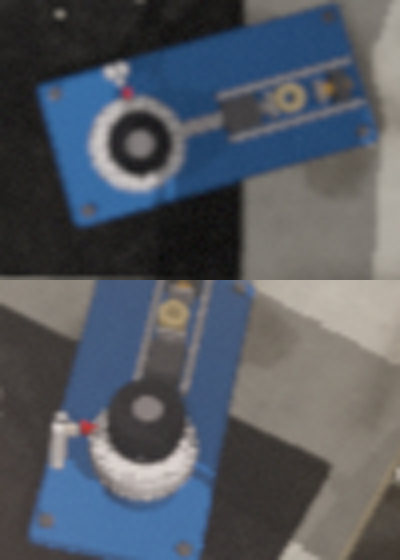

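The crops show the gauge clearly: knob centre at about (0.4525,-0.071), gauge yaw about 0.305 rad, and the pointer almost in line with the index. Before swinging over I check obstacle heights along the route.

Run:
```python
from h import *
P=np.vstack([cloud(dict(np.load(n+"0.npz")))[dict(np.load(n+"0.npz"))["z_map"]>0] for n in("top","side")])
g=np.full((14,18),-1.)
for x,y,z in P:
    i,j=int((x-0)//.05),int((y+.2)//.05)
    if 0<=i<14 and 0<=j<18: g[i,j]=max(g[i,j],z)
print("y from -.2 step .05 ->; x rows from 0")
for i in range(13,-1,-1): print("%.2f"%(i*.05),*["%4d"%(v*1000) for v in g[i]])
```

```text
y from -.2 step .05 ->; x rows from 0
0.65   15    5    7    4    5   45  225  240  355  475  414  330  385  346   19   38   38   38
0.60    4  138  142   68   64  226  223  233  233  237  239  214  132   14   19   37    7   10
0.55    3  144  144   74   74  224  223  140  142  231  234  161  583   26   24   37    8    7
0.50   37   20   59   16    6  225  222  141  152  199  223  665  648   23   17   35    8    9
0.45   41   54   91   79    6  223  224  178  649  781  807  806  672  360   16   35    6 -1000
0.40   18   53   91   57    6    7  223  224  647  782  787  746  698  694  290   35    7    6
0.35    4    6    6   16    7    6   75   83   17    5  128  189  188    3   19   38   39   37
0.30    3    3    4    3    2    3    3    3    2    5    2    2    2    1    2    2    0 -1000
0.25 -139 -135 -138 -135 -132 -131 -130 -124 -124 -125 -124 -126 -127 -149 -1000 -1000 -1000 -1000
0.20 -143 -137 -137 -146 -146 -146 -147 -146 -147 -148 -147  715 -148  337  338 -1000 -1000 -1000
0.15   -5    0    2    2    2    2    0   -2 -1000  736  759  758 -1000  337  337 -1000 -1000 -1000
0.10    4    6   17   18   18  565  617  620 -1000 -1000 -1000 -1000 -1000 -1000  304 -1000 -1000 -1000
0.05    6   18  292  334  342  542  525  578 -858 -857 -859 -854 -858 -857 -854 -856 -858 -856
0.00    5   18   20 -1000  241  333   18    2 -856 -855 -857 -857 -858 -858 -855 -858 -857 -853
```

>>> arm_command([
  [[-0.0142,-0.0459,-0.011,0,0,0],[-0.0142,-0.0459,-0.011,0,0,0],[-0.0142,-0.0459,-0.011,0,0,0],[-0.0142,-0.0459,-0.011,0,0,0],[-0.0142,-0.0459,-0.011,0,0,0],[-0.029,-0.0295,0,0,0,0],[-0.029,-0.0295,0,0,0,0],[-0.0385,-0.026,0,0,0,0],[-0.0385,-0.026,0,0,0,0]],
])

```text
clock: 1.23
position: [0.2899, 0.1976, 0.3007]
ee_rot: [-0.534, -3.096, -0.001]
force: [2.0, 1.1, -0.6]
width: 0.999
gripper_force: 0.0
```

>>> arm_command([
  [[-0.0284,-0.0253,0,0,0,0],[-0.0284,-0.0253,0,0,0,0],[-0.0284,-0.0253,0,0,0,0],[-0.033,-0.0378,0,0,0,0],[-0.033,-0.0378,0,0,0,0],[-0.033,-0.0378,0,0,0,0],[0,0,0,0,0,0.175],[0,0,0,0,0,0.175],[0,0,0,0,0,0.175],[0,0,0,0,0,0.175]],
])

```text
clock: 2.48
position: [0.3992, -0.0412, 0.3005]
ee_rot: [-1.571, -2.72, 0.0]
force: [-0.8, 0.1, -1.2]
width: 1.002
gripper_force: 0.0
```

Run:
```python
from h import *
from cell import arm
s=arm.observe();d=arm.get_image("wrist");print(s["position"],s["ee_rot"],s["joints"][[0,6]],R.from_rotvec(s["ee_rot"]).as_matrix().round(3))
print(d["T_tool_cam"],d["fx"],d["cx"],d["cy"])
cv2.imwrite("pics/w1.png",d["pixels"][:,:,::-1]);np.savez("w1.npz",**d,**{k:s[k] for k in("position","ee_rot")})
```

```text
[ 0.39921141 -0.041156    0.3005005 ] [-1.57130464e+00 -2.71985308e+00  4.06435075e-04] [-0.7256824   0.48286207] [[-0.5    0.866 -0.001]
 [ 0.866  0.5    0.   ]
 [ 0.    -0.    -1.   ]]
[[-1.44028064e-04 -9.60124312e-01 -2.79573397e-01  7.48288443e-02]
 [ 9.99999532e-01 -4.05885427e-04  8.78740511e-04  1.06237606e-03]
 [-9.57174896e-04 -2.79573139e-01  9.60123921e-01 -1.39703969e-01]
 [ 0.00000000e+00  0.00000000e+00  0.00000000e+00  1.00000000e+00]] 348.33247451870596 318.32584285566224 201.212021115956
```

View pics/w1.png

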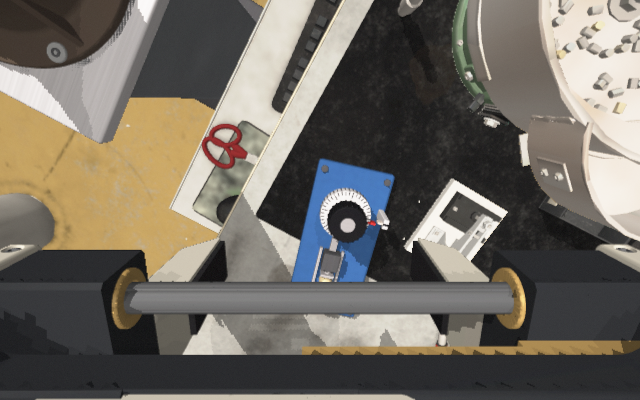

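The wrist view shows the knob top at (347,223), the red pointer at (373,223) and the white index at (382,218). Now I refine the axis.

```bash
cat > m.py <<'E'
from h import *
from cell import arm
def look(name,O=(.4525,-.071)):
    s=arm.observe();d=arm.get_image("wrist");np.savez(name,**d,**{k:s[k] for k in("position","ee_rot")})
    cv2.imwrite(f"pics/{name}.png",d["pixels"][:,:,::-1]);return d,s
def meas(d,s,O=(.4525,-.071)):
    W=cloud(d,s);r=np.hypot(*(W[...,:2]-np.array(O)).transpose(2,0,1))
    hsv=cv2.cvtColor(d["pixels"],cv2.COLOR_RGB2HSV)
    t=(r<.03)&(W[...,2]>.081)&(W[...,2]<.095)
    c=np.argwhere(t).astype(np.float32)[:,::-1]
    if len(c)>20:
        (u,v),rad=cv2.minEnclosingCircle(c);print("knob",t.sum(),"px",c.mean(0),(u,v),rad,"z",np.median(W[t][:,2]),"P",onplane(d,*c.mean(0),.086,s).round(4))
    red=((hsv[...,0]<8)|(hsv[...,0]>172))&(hsv[...,1]>120)&(hsv[...,2]>70)&(r<.06)
    if red.sum()>3:
        w=W[red];p=np.argwhere(red).mean(0)[::-1];print("red",red.sum(),p,"cloud",np.median(w,0).round(4),"ray z.05",onplane(d,*p,.05,s).round(4),"z.055",onplane(d,*p,.055,s).round(4))
    return W,hsv,r
E
python3 - <<'E'
from m import *
d=dict(np.load("w1.npz"));W,hsv,r=meas(d,d)
m=cv2.inRange(hsv,(100,140,60),(120,255,255))*((r<.25)&(abs(W[...,2]-.014)<.006)).astype(np.uint8)
print([onplane(d,float(u),float(v),.014,d).round(4) for u,v in cv2.boxPoints(cv2.minAreaRect(max(cv2.findContours(m,0,2)[0],key=cv2.contourArea)))])
post=(r>.036)&(r<.056)&(W[...,2]>.05)&(W[...,2]<.06);print("post",post.sum(),np.median(W[post],0))
E
```

```text
knob 1152 px [347.2309  223.61371] (347.02606201171875, 223.5421905517578) 19.98140525817871 z 0.08694725555565455 P [ 0.454  -0.0712  0.086 ]
red 25 [371.96 222.8 ] cloud [ 0.487  -0.0643  0.0556] ray z.05 [ 0.4882 -0.0654  0.05  ] z.055 [ 0.4866 -0.0642  0.055 ]
[array([ 0.449 , -0.1997,  0.014 ]), array([ 0.3981, -0.0342,  0.014 ]), array([ 0.4905, -0.0062,  0.014 ]), array([ 0.5524, -0.1712,  0.014 ])]
post 101 [ 0.49919287 -0.05887017  0.05624529]
```

>>> arm_command([
  [[-0.0265,0.016,0,0,0,0],[-0.0265,0.016,0,0,0,0],[0,0,0.05,0,0,0],[0,0,0.05,0,0,0],[0,0,0,0,0,0]],
], jaw=0.075)

```text
clock: 3.15
position: [0.4514, -0.0706, 0.1984]
ee_rot: [-1.559, -2.721, 0.007]
force: [0.8, 0.5, 0.6]
width: 0.818
gripper_force: 0.0
```

Run:
```python
from m import *
d,s=look("w2");print(s["position"],s["joints"][6],s["ft_torque"]);meas(d,s)
```

```text
[ 0.45138038 -0.07063771  0.19838863] 0.8297927703270215 [-0.06480997  0.01772303  0.01570303]
knob 2361 px [320.3905  205.73656] (320.46112060546875, 205.89222717285156) 28.539161682128906 z 0.08684145183264746 P [ 0.4541 -0.0712  0.086 ]
red 51 [356.70588235 206.64705882] cloud [ 0.4863 -0.0642  0.0551] ray z.05 [ 0.4872 -0.0653  0.05  ] z.055 [ 0.4859 -0.0643  0.055 ]
```

View pics/w2.png

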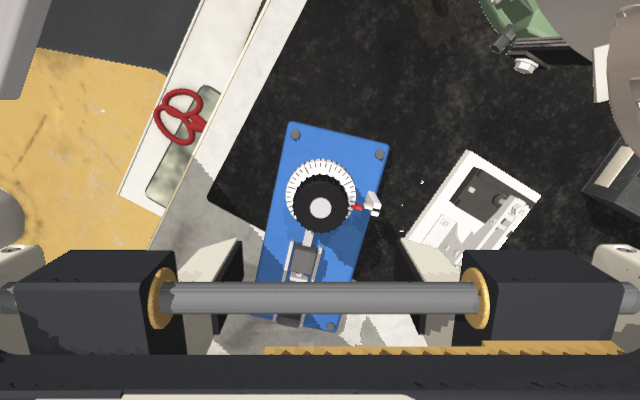

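The knob is centred between the jaws at (320,206), and the two views agree on its axis at (0.454,-0.071). I descend to grasp the knob.

>>> arm_command([
  [[-0.0018,0.0019,0.03,0,0,0],[0,0,0.03,0,0,0],[0,0,0.03,0,0,0],[0,0,0.018,0,0,0],[0,0,0.009,0,0,0],[0,0,0,0,0,0],[0,0,0,0,0,0]],
])

```text
clock: 4.08
position: [0.4574, -0.0713, 0.0849]
ee_rot: [1.562, 2.724, 0.002]
force: [0.8, 0.2, 0.2]
width: 0.814
gripper_force: 0.0
```

```bash
cat > st.py <<'E'
from h import *
from cell import arm
s=arm.observe();y=R.from_rotvec(s["ee_rot"]).as_matrix()[:,1]
print("t %.2f"%s["clock"],"p",s["position"].round(4),"yaw %.4f"%np.arctan2(y[1],y[0]),"tilt",R.from_rotvec(s["ee_rot"]).as_matrix()[:,2].round(3),"j7 %.3f"%s["joints"][6],"F",s["force"].round(1),"T",s["ft_torque"].round(3),"e7 %.3f"%s["joint_efforts"][6],"grip",round(s["gripper_force"],1),"w %.1fmm"%(s["width"]*91.8))
E
python3 st.py
```

```text
t 4.08 p [ 0.4574 -0.0713  0.0849] yaw 0.5294 tilt [ 0.002  0.    -1.   ] j7 1.032 F [0.8 0.2 0.2] T [-0.048  0.024 -0.039] e7 0.001 grip 0.0 w 74.7mm
```

>>> arm_command([
  [[0.0017,-0.0029,0.003,0,0,0],[0,0,0,0,0,0],[0,0,0,0,0,0]],
])

```text
clock: 4.45
position: [0.4531, -0.0713, 0.0808]
ee_rot: [1.564, 2.725, 0.0]
force: [0.4, 0.3, -0.0]
width: 0.818
gripper_force: 0.0
```

>>> arm_command([
  [[0,0,0,0,0,0],[0,0,0,0,0,0],[0,0,0,0,0,0],[0,0,0,0,0,0],[0,0,0,0,0,0],[0,0,0,0,0,0]],
], jaw=0.03, newtons=50)

```text
clock: 5.2
position: [0.4528, -0.0714, 0.0807]
ee_rot: [-1.564, -2.724, 0.0]
force: [-1.2, -1.6, 2.3]
width: 0.449
gripper_force: 50.0
```

```bash
python3 st.py
```

```text
t 5.20 p [ 0.4528 -0.0714  0.0807] yaw 0.5288 tilt [-0. -0. -1.] j7 1.038 F [-1.2 -1.6  2.3] T [-0.396  0.416  0.017] e7 -0.053 grip 50.0 w 41.2mm
```

>>> arm_command([
  [[0,0,0,0,0,0.03],[0,0,0,0,0,0.03],[0,0,0,0,0,0.03],[0,0,0,0,0,0.03],[0,0,0,0,0,0.03]],
])

```text
clock: 5.82
position: [0.453, -0.0714, 0.0807]
ee_rot: [-1.766, -2.598, 0.0]
force: [-4.3, -1.7, 2.5]
width: 0.449
gripper_force: 50.0
```

```bash
python3 st.py
```

```text
t 5.83 p [ 0.453  -0.0714  0.0807] yaw 0.3768 tilt [-0. -0. -1.] j7 0.923 F [-4.3 -1.7  2.5] T [-0.62   0.776  0.334] e7 0.074 grip 50.0 w 41.2mm
```

>>> arm_command([
  [[0,0,0,0,0,0.03],[0,0,0,0,0,0.03],[0,0,0,0,0,0.03]],
])

```text
clock: 6.2
position: [0.453, -0.0714, 0.0807]
ee_rot: [-1.881, -2.516, 0.0]
force: [-3.5, -3.1, 2.4]
width: 0.449
gripper_force: 50.0
```

```bash
python3 st.py
```

```text
t 6.20 p [ 0.453  -0.0714  0.0807] yaw 0.2868 tilt [-0. -0. -1.] j7 0.856 F [-3.5 -3.1  2.4] T [-0.784  0.832  0.316] e7 0.073 grip 50.0 w 41.3mm
```

>>> arm_command([
  [[0,0,0,0,0,0.03],[0,0,0,0,0,0.03]],
])

```text
clock: 6.45
position: [0.4531, -0.0713, 0.0807]
ee_rot: [1.956, 2.459, -0.0]
force: [-2.7, -3.2, 0.9]
width: 0.448
gripper_force: 50.0
```

```bash
python3 st.py
```

```text
t 6.45 p [ 0.4531 -0.0713  0.0807] yaw 0.2269 tilt [ 0. -0. -1.] j7 0.811 F [-2.7 -3.2  0.9] T [-0.813  0.838  0.314] e7 0.072 grip 50.0 w 41.1mm
```

>>> arm_command([
  [[0,0,0,0,0,0.03],[0,0,0,0,0,0.03]],
])

```text
clock: 6.7
position: [0.4531, -0.0713, 0.0807]
ee_rot: [2.028, 2.399, 0.0]
force: [-3.2, -3.0, 1.9]
width: 0.445
gripper_force: 50.0
```

```bash
python3 st.py
```

```text
t 6.70 p [ 0.4531 -0.0713  0.0807] yaw 0.1669 tilt [ 0. -0. -1.] j7 0.766 F [-3.2 -3.   1.9] T [-0.817  0.714  0.294] e7 0.072 grip 50.0 w 40.9mm
```

>>> arm_command([
  [[0,0,0,0,0,0.03],[0,0,0,0,0,0.03]],
])

```text
clock: 6.95
position: [0.4531, -0.0713, 0.0807]
ee_rot: [2.099, 2.337, 0.0]
force: [-3.0, -3.6, 0.0]
width: 0.445
gripper_force: 50.0
```

```bash
python3 st.py
```

```text
t 6.95 p [ 0.4531 -0.0713  0.0807] yaw 0.1069 tilt [ 0. -0. -1.] j7 0.721 F [-3.  -3.6  0. ] T [-0.839  0.66   0.293] e7 0.070 grip 50.0 w 40.8mm
```

>>> arm_command([
  [[0,0,0,0,0,0.03],[0,0,0,0,0,0.03]],
])

```text
clock: 7.2
position: [0.4532, -0.0713, 0.0807]
ee_rot: [2.168, 2.273, 0.0]
force: [-1.7, -4.3, -0.9]
width: 0.45
gripper_force: 50.0
```

```bash
python3 st.py
```

```text
t 7.20 p [ 0.4532 -0.0713  0.0807] yaw 0.0470 tilt [ 0. -0. -1.] j7 0.676 F [-1.7 -4.3 -0.9] T [-0.864  0.553  0.271] e7 0.069 grip 50.0 w 41.3mm
```

>>> arm_command([
  [[0,0,0,0,0,0.03],[0,0,0,0,0,0.03]],
])

```text
clock: 7.45
position: [0.4532, -0.0713, 0.0807]
ee_rot: [2.236, 2.207, 0.0]
force: [-1.6, -3.8, -1.5]
width: 0.45
gripper_force: 50.0
```

```bash
python3 st.py
```

```text
t 7.45 p [ 0.4532 -0.0713  0.0807] yaw -0.0131 tilt [ 0. -0. -1.] j7 0.631 F [-1.6 -3.8 -1.5] T [-0.874  0.476  0.298] e7 0.068 grip 50.0 w 41.4mm
```

>>> arm_command([
  [[0,0,0,0,0,0.03],[0,0,0,0,0,0.03]],
])

```text
clock: 7.7
position: [0.4533, -0.0713, 0.0807]
ee_rot: [2.301, 2.139, 0.0]
force: [-1.4, -4.5, -2.4]
width: 0.447
gripper_force: 50.0
```

```bash
python3 st.py
python3 - <<'E'
from h import *
from cell import arm
a=dict(np.load("top0.npz"));b=arm.get_image("top")
q=[cv2.resize(x["pixels"][214:264,325:395],None,fx=8,fy=8,interpolation=2) for x in(a,b)]
cv2.imwrite("pics/cmp.png",cv2.resize(np.vstack(q),(560,600))[:,:,::-1])
E
```

```text
t 7.70 p [ 0.4533 -0.0713  0.0807] yaw -0.0730 tilt [ 0. -0. -1.] j7 0.587 F [-1.4 -4.5 -2.4] T [-0.963  0.222  0.285] e7 0.066 grip 50.0 w 41.0mm
```

View pics/cmp.png

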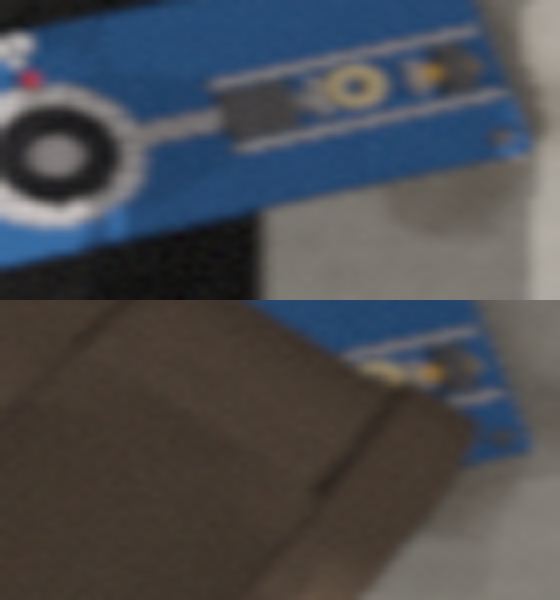

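The bush has moved about 8 mm toward the screw, now at (380,370) with the screw tip at about (425,372). That matches the 0.60 rad turned, so there is no slip and a few mm remain.

>>> arm_command([
  [[0,0,0,0,0,0.03],[0,0,0,0,0,0.03]],
])

```text
clock: 8.0
position: [0.4534, -0.0714, 0.0808]
ee_rot: [2.364, 2.069, 0.0]
force: [0.9, -4.3, -4.3]
width: 0.448
gripper_force: 50.0
```

```bash
python3 st.py
```

```text
t 8.00 p [ 0.4534 -0.0714  0.0808] yaw -0.1331 tilt [ 0.001 -0.    -1.   ] j7 0.542 F [ 0.9 -4.3 -4.3] T [-0.915  0.081  0.268] e7 0.082 grip 50.0 w 41.2mm
```

>>> arm_command([
  [[0,0,0,0,0,0.03],[0,0,0,0,0,0.03]],
])

```text
clock: 8.25
position: [0.4533, -0.0713, 0.0808]
ee_rot: [2.425, 1.997, 0.0]
force: [1.8, -4.7, -4.4]
width: 0.449
gripper_force: 50.0
```

```bash
python3 st.py
```

```text
t 8.25 p [ 0.4533 -0.0713  0.0808] yaw -0.1930 tilt [ 0. -0. -1.] j7 0.497 F [ 1.8 -4.7 -4.4] T [-0.97 -0.17  0.33] e7 0.063 grip 50.0 w 41.2mm
```

>>> arm_command([
  [[0,0,0,0,0,0.03],[0,0,0,0,0,0.02]],
])

```text
clock: 8.5
position: [0.4534, -0.0714, 0.0808]
ee_rot: [2.473, 1.936, 0.0]
force: [3.3, -4.1, -5.6]
width: 0.449
gripper_force: 50.0
```

```bash
python3 st.py
```

```text
t 8.50 p [ 0.4534 -0.0714  0.0808] yaw -0.2425 tilt [ 0.001 -0.    -1.   ] j7 0.461 F [ 3.3 -4.1 -5.6] T [-0.949 -0.443  0.3  ] e7 -0.149 grip 50.0 w 41.2mm
```

>>> arm_command([
  [[0,0,0,0,0,0.02],[0,0,0,0,0,0.02]],
])

```text
clock: 8.75
position: [0.4534, -0.0713, 0.0808]
ee_rot: [2.511, 1.887, 0.001]
force: [3.4, -4.5, -6.3]
width: 0.447
gripper_force: 50.0
```

```bash
python3 st.py
```

```text
t 8.75 p [ 0.4534 -0.0713  0.0808] yaw -0.2822 tilt [ 0.001 -0.    -1.   ] j7 0.431 F [ 3.4 -4.5 -6.3] T [-1.008 -0.442  0.325] e7 -0.062 grip 50.0 w 41.1mm
```

>>> arm_command([
  [[0,0,0,0,0,0.02],[0,0,0,0,0,0.02]],
])

```text
clock: 9.0
position: [0.4535, -0.0714, 0.0808]
ee_rot: [2.549, 1.836, 0.001]
force: [3.1, -4.6, -6.5]
width: 0.444
gripper_force: 50.0
```

```bash
python3 st.py
```

```text
t 9.00 p [ 0.4535 -0.0714  0.0808] yaw -0.3222 tilt [ 0.001 -0.    -1.   ] j7 0.402 F [ 3.1 -4.6 -6.5] T [-0.957 -0.538  0.324] e7 -0.087 grip 50.0 w 40.7mm
```

>>> arm_command([
  [[0,0,0,0,0,0.02],[0,0,0,0,0,0.02]],
])

```text
clock: 9.25
position: [0.4535, -0.0714, 0.0808]
ee_rot: [2.585, 1.785, 0.001]
force: [3.2, -4.3, -6.6]
width: 0.448
gripper_force: 50.0
```

```bash
python3 st.py
```

```text
t 9.25 p [ 0.4535 -0.0714  0.0808] yaw -0.3621 tilt [ 0.001 -0.    -1.   ] j7 0.372 F [ 3.2 -4.3 -6.6] T [-1.095 -0.532  0.408] e7 -0.113 grip 50.0 w 41.1mm
```

>>> arm_command([
  [[0,0,0,0,0,0.02],[0,0,0,0,0,0.02]],
])

```text
clock: 9.5
position: [0.4535, -0.0714, 0.0808]
ee_rot: [2.62, 1.733, 0.001]
force: [2.7, -4.3, -7.5]
width: 0.452
gripper_force: 50.0
```

```bash
python3 st.py
```

```text
t 9.50 p [ 0.4535 -0.0714  0.0808] yaw -0.4021 tilt [ 0.001 -0.    -1.   ] j7 0.342 F [ 2.7 -4.3 -7.5] T [-1.053 -0.553  0.388] e7 -0.141 grip 50.0 w 41.5mm
```

>>> arm_command([
  [[0,0,0,0,0,0.02],[0,0,0,0,0,0.01]],
])

```text
clock: 9.75
position: [0.4535, -0.0714, 0.0808]
ee_rot: [2.645, 1.693, 0.001]
force: [4.0, -4.9, -7.0]
width: 0.449
gripper_force: 50.0
```

```bash
python3 st.py
python3 - <<'E'
from cell import arm
import numpy as np
t=[]
for i in range(6):
    arm.get_image("side"); s=arm.observe();t.append(s["ft_torque"][2])
print(np.round(t,3),np.mean(t))
E
```

```text
t 9.75 p [ 0.4535 -0.0714  0.0808] yaw -0.4319 tilt [ 0.001 -0.    -1.   ] j7 0.320 F [ 4.  -4.9 -7. ] T [-1.097 -0.513  0.424] e7 -0.351 grip 50.0 w 41.2mm
[0.376 0.3   0.266 0.351 0.313 0.305] 0.3184783415488562
```

>>> arm_command([
  [[0,0,0,0,0,0.01],[0,0,0,0,0,0.01]],
])

```text
clock: 10.3
position: [0.4536, -0.0714, 0.0808]
ee_rot: [2.662, 1.667, 0.001]
force: [2.5, -4.8, -8.4]
width: 0.447
gripper_force: 50.0
```

```bash
python3 st.py
```

```text
t 10.30 p [ 0.4536 -0.0714  0.0808] yaw -0.4517 tilt [ 0.001 -0.    -1.   ] j7 0.306 F [ 2.5 -4.8 -8.4] T [-1.114 -0.498  0.415] e7 -0.296 grip 50.0 w 41.1mm
```

The moving torque reads about 0.42 N m against a free 0.30, so the plunger force is about 9 N. I release the knob and rise.

>>> arm_command([
  [[0,0,0,0,0,0],[0,0,0,0,0,0],[0,0,0,0,0,0],[0,0,0,0,0,0],[0,0,-0.02,0,0,0],[0,0,-0.04,0,0,0],[0,0,-0.04,0,0,0],[0,0,0,0,0,0],[0,0,0,0,0,0]],
], jaw=0.08)

```text
clock: 11.42
position: [0.4528, -0.0708, 0.1803]
ee_rot: [-2.661, -1.669, -0.0]
force: [-0.0, 0.7, -0.1]
width: 0.869
gripper_force: 0.0
```

```bash
python3 st.py
python3 - <<'E'
from m import *
d,s=look("w3");W,hsv,r=meas(d,s,(.454,-.0713))
post=(r>.036)&(r<.056)&(W[...,2]>.05)&(W[...,2]<.06);print("post",post.sum(),np.median(W[post],0))
E
```

```text
t 11.43 p [ 0.4528 -0.0708  0.1803] yaw -0.4505 tilt [-0.     0.001 -1.   ] j7 0.121 F [-0.   0.7 -0.1] T [-0.053  0.096  0.055] e7 -0.049 grip 0.0 w 79.8mm
knob 2708 px [319.75555 211.18463] (319.7431335449219, 211.17230224609375) 30.376920700073242 z 0.08670553794922059 P [ 0.455  -0.0711  0.086 ]
red 55 [358.4        211.32727273] cloud [ 0.4788 -0.094   0.0554] ray z.05 [ 0.4784 -0.0953  0.05  ] z.055 [ 0.4786 -0.0936  0.055 ]
post 199 [ 0.49947887 -0.05868918  0.05653555]
```

View pics/w3.png

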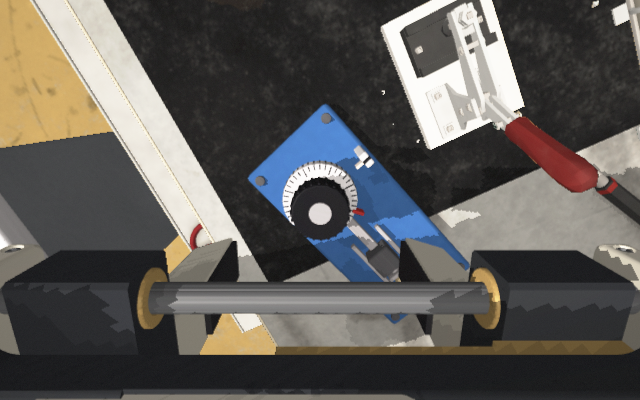

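The wrist view shows the pointer at (358,211), turned about 0.97 rad to roughly -0.75 rad world, with the index blade at (363,155). Before choosing the dial grasp yaw I check the clamp beside the gauge.

Run:
```python
from h import *
for n in("top0","side0","w1","w2","w3"):
    d=dict(np.load(n+".npz"));W=cloud(d,d)[d["z_map"]>0];A=np.array([.4545,-.0712])
    q=W[(W[:,2]>.092)&(W[:,2]<.17)];rr=np.hypot(*(q[:,:2]-A).T);k=(rr<.18)&(rr>.04);q=q[k];rr=rr[k];az=np.degrees(np.arctan2(*(q[:,:2]-A).T[::-1]))//20*20
    print(n,{int(a):(round(rr[az==a].min(),3),round(q[az==a][:,2].max(),3)) for a in np.unique(az)})
```

```text
top0 {-20: (np.float64(0.133), np.float64(0.144)), 0: (np.float64(0.138), np.float64(0.094)), 40: (np.float64(0.157), np.float64(0.169)), 60: (np.float64(0.155), np.float64(0.17)), 80: (np.float64(0.179), np.float64(0.164))}
side0 {-20: (np.float64(0.133), np.float64(0.145)), 0: (np.float64(0.135), np.float64(0.097)), 40: (np.float64(0.162), np.float64(0.17))}
w1 {40: (np.float64(0.155), np.float64(0.17)), 60: (np.float64(0.155), np.float64(0.17)), 80: (np.float64(0.179), np.float64(0.169))}
w2 {40: (np.float64(0.154), np.float64(0.17)), 60: (np.float64(0.154), np.float64(0.17))}
w3 {-40: (np.float64(0.04), np.float64(0.17)), -20: (np.float64(0.04), np.float64(0.17)), 0: (np.float64(0.137), np.float64(0.098)), 120: (np.float64(0.044), np.float64(0.17)), 140: (np.float64(0.04), np.float64(0.17)), 160: (np.float64(0.041), np.float64(0.17))}
```

>>> arm_command([
  [[0,0,0,0,0,0.168],[0,0,0,0,0,0.168],[0,0,0,0,0,0.168],[0,0,0,0,0,0.168],[0,0,0,0,0,0.168],[0,0,0,0,0,0.168],[0,0,0,0,0,0.168],[0,0,0,0,0,0.168],[0,0,0,0,0,0],[0,0,0,0,0,0]],
], jaw=0.08)

```text
clock: 12.72
position: [0.4527, -0.0714, 0.1802]
ee_rot: [3.122, -0.346, -0.002]
force: [-0.0, -0.1, -0.3]
width: 0.87
gripper_force: 0.0
```

```bash
python3 st.py
```

```text
t 12.72 p [ 0.4527 -0.0714  0.1802] yaw -1.7916 tilt [-0.001 -0.    -1.   ] j7 -1.056 F [-0.  -0.1 -0.3] T [-0.03   0.192  0.013] e7 -0.085 grip 0.0 w 79.9mm
```

>>> arm_command([
  [[0.0007,0,0.03,0,0,0],[0,0,0.03,0,0,0],[0,0,0.03,0,0,0],[0,0,0.018,0,0,0],[0,0,0.009,0,0,0],[0,0,0,0,0,0],[0,0,0,0,0,0],[0,0,0,0,0,0]],
])

```text
clock: 13.72
position: [0.4542, -0.0714, 0.0642]
ee_rot: [-3.122, 0.351, -0.002]
force: [0.3, -0.2, 0.5]
width: 0.873
gripper_force: 0.0
```

```bash
python3 st.py
```

```text
t 13.72 p [ 0.4542 -0.0714  0.0642] yaw -1.7946 tilt [ 0.001  0.    -1.   ] j7 -0.863 F [ 0.3 -0.2  0.5] T [ 0.016  0.209 -0.048] e7 0.003 grip 0.0 w 80.1mm
```

>>> arm_command([
  [[-0.0006,0,0.003,0,0,0],[0,0,0,0,0,0],[0,0,0,0,0,0],[0,0,0,0,0,0],[0,0,0,0,0,0],[0,0,0,0,0,0]],
], jaw=0.05, newtons=15)

```text
clock: 14.48
position: [0.4529, -0.0721, 0.0607]
ee_rot: [3.121, -0.353, 0.0]
force: [-1.8, -6.1, -1.2]
width: 0.646
gripper_force: 15.0
```

```bash
python3 st.py
```

```text
t 14.47 p [ 0.4529 -0.0721  0.0607] yaw -1.7959 tilt [-0.    -0.001 -1.   ] j7 -0.857 F [-1.8 -6.1 -1.2] T [-0.995  0.486  0.02 ] e7 -0.011 grip 15.0 w 59.3mm
```

>>> arm_command([
  [[0,0,0,0,0,-0.05],[0,0,0,0,0,-0.08],[0,0,0,0,0,-0.11],[0,0,0,0,0,-0.12],[0,0,0,0,0,-0.12],[0,0,0,0,0,-0.12],[0,0,0,0,0,-0.11],[0,0,0,0,0,-0.1],[0,0,0,0,0,-0.07],[0,0,0,0,0,0]],
])

```text
clock: 15.72
position: [0.4529, -0.0723, 0.0607]
ee_rot: [2.973, 1.011, -0.0]
force: [-1.1, -6.3, -3.0]
width: 0.646
gripper_force: 15.0
```

```bash
python3 st.py;  python3 - <<'E'
from m import *
d,s=look("w4");W,hsv,r=meas(d,s,(.4535,-.0713))
red=((hsv[...,0]<8)|(hsv[...,0]>172))&(hsv[...,1]>120)&(hsv[...,2]>70)&(r<.06);v,u=np.nonzero(red);print(u.min(),u.max(),v.min(),v.max())
E
```

```text
t 15.72 p [ 0.4529 -0.0723  0.0607] yaw -0.9151 tilt [ 0.    -0.001 -1.   ] j7 -0.201 F [-1.1 -6.3 -3. ] T [-1.279  0.441  0.054] e7 0.404 grip 15.0 w 59.3mm
knob 5349 px [316.77808 303.85193] (303.24871826171875, 304.4525146484375) 71.25228881835938 z 0.08657462170234621 P [ 0.4555 -0.0704  0.086 ]
red 218 [354.99541284 209.62385321] cloud [ 0.4872 -0.0672  0.0551] ray z.05 [ 0.4863 -0.0685  0.05  ] z.055 [ 0.4872 -0.0671  0.055 ]
348 363 198 222
```

View pics/w4.png

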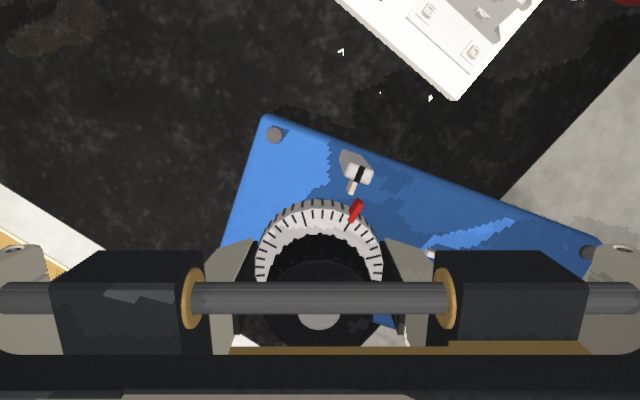

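The pointer at (355,210) stands just clockwise of the blade tip at (352,188). Next I compute the lateral difference in the gauge frame.

```bash
cat > lat.py <<'E'
from m import *
def lat(d,s,yaw=.300,A=(.4540,-.0713)):
    W=cloud(d,s);hsv=cv2.cvtColor(d["pixels"],cv2.COLOR_RGB2HSV);ex=np.array([np.cos(yaw),np.sin(yaw)]);ey=np.array([-ex[1],ex[0]])
    L=(W[...,:2]-A)@np.stack([ex,ey],1);z=W[...,2]
    near=(np.hypot(L[...,0],L[...,1])<.06)&(L[...,0]>.02)&(abs(L[...,1])<.03)
    red=((hsv[...,0]<8)|(hsv[...,0]>172))&(hsv[...,1]>120)&(hsv[...,2]>70)&near
    wh=(hsv[...,1]<60)&(hsv[...,2]>110)&near&(L[...,0]>.034)&(z>.04)&(z<.065)
    post=near&(L[...,0]>.034)&(z>.05)&(z<.065)&~red
    for n,m in(("red",red),("white",wh),("post",post)):
        q=L[m];print(n,m.sum(),"x",np.percentile(q[:,0],[2,50,98]).round(4),"y",np.percentile(q[:,1],[2,50,98]).round(4),"mean",q.mean(0).round(4),"z",np.median(z[m]).round(4))
    for lo in np.arange(.028,.054,.003):
        k=(L[...,0]>=lo)&(L[...,0]<lo+.003)
        print("x %.3f"%lo,"red y",np.round([L[red&k][:,1].min(),L[red&k][:,1].max()],4) if (red&k).any() else "-","white/post y",np.round([L[(post|wh)&k][:,1].min(),L[(post|wh)&k][:,1].max()],4) if ((post|wh)&k).any() else "-")
if __name__=="__main__":
    import sys;d=dict(np.load(sys.argv[1]));lat(d,d)
E
python3 lat.py w4.npz
```

```text
red 218 x [0.0275 0.0329 0.0365] y [-0.0079 -0.0059 -0.0046] mean [ 0.0327 -0.006 ] z 0.0551
white 624 x [0.0393 0.0487 0.0521] y [-0.0064  0.0001  0.0049] mean [ 0.048  -0.0002] z 0.056
post 621 x [0.0392 0.0483 0.0521] y [-0.0065 -0.0005  0.0049] mean [ 0.0477 -0.0006] z 0.0564
x 0.028 red y [-0.0073 -0.0043] white/post y -
x 0.031 red y [-0.0079 -0.0049] white/post y -
x 0.034 red y [-0.0083 -0.0053] white/post y [-0.0088 -0.0082]
x 0.037 red y - white/post y [-0.0022  0.0002]
x 0.040 red y - white/post y [-0.0021  0.0002]
x 0.043 red y - white/post y [-0.0058  0.0047]
x 0.046 red y - white/post y [-0.0074  0.005 ]
x 0.049 red y - white/post y [-0.007  0.005]
x 0.052 red y - white/post y [-0.0052  0.0038]
```

>>> arm_command([
  [[0,0,0,0,0,-0.05],[0,0,0,0,0,-0.07],[0,0,0,0,0,-0.043],[0,0,0,0,0,0],[0,0,0,0,0,0],[0,0,0,0,0,0]],
])

```text
clock: 16.52
position: [0.453, -0.0723, 0.0607]
ee_rot: [2.882, 1.248, -0.001]
force: [-0.9, -6.0, -2.3]
width: 0.649
gripper_force: 15.0
```

```bash
python3 st.py; python3 -c "
from lat import *
d,s=look('w5');lat(d,s)"
```

```text
t 16.52 p [ 0.453  -0.0723  0.0607] yaw -0.7531 tilt [-0.    -0.001 -1.   ] j7 -0.082 F [-0.9 -6.  -2.3] T [-1.318  0.392  0.067] e7 -0.043 grip 15.0 w 59.6mm
red 213 x [0.0279 0.0331 0.0371] y [-0.0024 -0.0005  0.0003] mean [ 0.0331 -0.0007] z 0.055
white 636 x [0.0393 0.0483 0.0521] y [-0.0063  0.0002  0.005 ] mean [0.0476 0.0002] z 0.0558
post 625 x [0.0392 0.0481 0.0521] y [-0.0063 -0.0003  0.0048] mean [ 0.0475 -0.0004] z 0.0563
x 0.028 red y [-0.0025  0.0003] white/post y -
x 0.031 red y [-0.0027  0.0005] white/post y -
x 0.034 red y [-0.0026  0.0004] white/post y [-0.003  -0.0022]
x 0.037 red y [-0.002   0.0001] white/post y [-0.002   0.0003]
x 0.040 red y - white/post y [-0.0023  0.0003]
x 0.043 red y - white/post y [-0.0063  0.0047]
x 0.046 red y - white/post y [-0.0071  0.0051]
x 0.049 red y - white/post y [-0.0069  0.0052]
x 0.052 red y - white/post y [-0.0055  0.0034]
```

>>> arm_command([
  [[0,0,0,0,0,0],[0,0,0,0,0,0],[0,0,0,0,0,0],[0,0,0,0,0,0],[0,0,-0.02,0,0,0],[0,0,-0.04,0,0,0],[0,0,-0.04,0,0,0],[0,0,-0.03,0,0,0],[0,0,0,0,0,0],[0,0,0,0,0,0]],
], jaw=0.08)

```text
clock: 17.82
position: [0.4528, -0.0709, 0.1902]
ee_rot: [-2.881, -1.251, 0.0]
force: [0.5, 0.3, 0.6]
width: 0.872
gripper_force: 0.0
```

```bash
python3 st.py; python3 -c "
from lat import *
d,s=look('w6');lat(d,s)
cv2.imwrite('pics/w6c.png',cv2.resize(d['pixels'][100:350,200:520],None,fx=2,fy=2)[:,:,::-1])"
```

```text
t 17.82 p [ 0.4528 -0.0709  0.1902] yaw -0.7515 tilt [-0.     0.001 -1.   ] j7 -0.322 F [0.5 0.3 0.6] T [-0.087  0.1    0.029] e7 -0.036 grip 0.0 w 80.0mm
red 51 x [0.0283 0.033  0.0369] y [-0.0025 -0.0009  0.0001] mean [ 0.0329 -0.001 ] z 0.0555
white 172 x [0.0395 0.0481 0.0522] y [-0.0066 -0.0001  0.0047] mean [ 0.0475 -0.0004] z 0.0562
post 176 x [0.0392 0.048  0.0521] y [-0.0066 -0.0008  0.0046] mean [ 0.0475 -0.0008] z 0.0565
x 0.028 red y [-0.0022  0.0001] white/post y -
x 0.031 red y [-0.0024 -0.    ] white/post y -
x 0.034 red y [-0.0026  0.0002] white/post y [-0.003 -0.003]
x 0.037 red y - white/post y [-0.0022 -0.    ]
x 0.040 red y - white/post y [-0.0024  0.    ]
x 0.043 red y - white/post y [-0.006   0.0043]
x 0.046 red y - white/post y [-0.0068  0.0049]
x 0.049 red y - white/post y [-0.007   0.0047]
x 0.052 red y - white/post y [-0.0048  0.0029]
```

View pics/w6c.png

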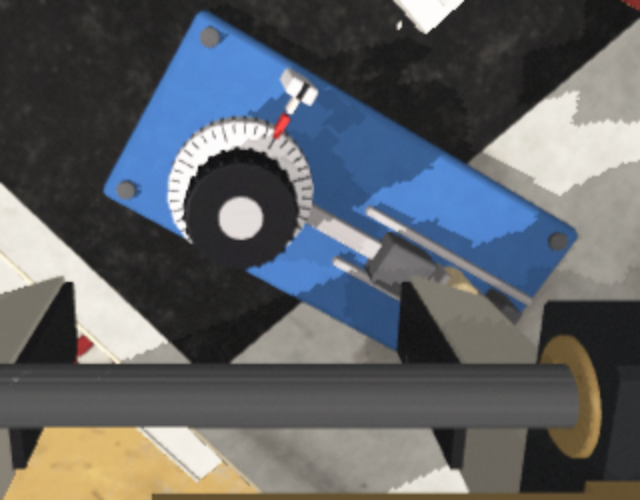

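The crop shows the red pointer at (281,125) in line with the white blade at (292,103), and the bush against the screw at about (460,280). The gripper touches nothing, so I hand in.

```bash
python3 -c "
from cell import arm
print(arm.sign_off())"
```

```text
the job is handed in; nothing more can be done
None
```

The job is handed in: the bush is pressed against the stop screw with about 9 N, estimated from knob torque. The red pointer is in line with the index to within about 0.3 mm, and the gripper is clear; no verdict came back.

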